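# Stand the dry-box canister upright in its recharging cradle

### The arm

A 7-joint arm with a two-finger parallel gripper is mounted at the origin on the work surface. World frame = base frame: x ahead of the robot, y to its left, z up, the work surface at z = 0. Lengths are in m, angles in rad, forces in N, time in s.
With the tool pointing down it reaches from about 0.375 to 0.925 m from the base axis. Payload 3.1 kg.
Tool frame: the origin (TCP) lies between the finger pads; the fingertips stand 19 mm ahead of it and the grasp point (between the pads) is the TCP; z points along the fingers, y is the line along which they close (so a half turn about z gives the same grasp; the last joint's range is limited). The gripper opens to 85 mm and grips with 20 to 120 N. Pads are 22 mm wide; open, the fingers measure 114 mm over their backs; the gripper's body (76 mm by 85 mm) begins 54 mm behind the grasp point. The pads swing forward as they close: fully open they stand 13 mm farther back than shut.
Start: joints at [1.014, 0.383, 0.044, 1.598, -0.018, 1.161, -0.05], TCP at [0.288, -0.583, 0.25] pointing down, gripper open.
Joint ranges: [-2.61, 2.61], [-0.41, 2.15], [-1.48, 1.57], [0, 2.5], [-1.57, 4.71], [0.05, 1.97], [-2.85, 2.85]. Speed limits (rad/s): [2.79, 2.79, 3.14, 3.14, 3.14, 3.14, 3.14].

### API

Orientations are given as a unit quaternion [x, y, z, w].
In Python, from bench import move_ptp, movel, move_j, move_gripper, pause, inverse_kinematics, read_camera, camera_params, MotionError, sign_off, look_for, tip_of, read_time_s, read_qpos, read_joint_vel, read_effort, read_eef_pos, read_tcp_rot, read_ft_force, read_ft_torque, read_finger_gap, read_grasp_force gives the robot as it stands. Calls block until the motion is done:
- move_ptp(position, orientation): joint-space move of the TCP to a pose.
- movel(position, orientation=None, speed=0.15): straight line of the TCP; orientation=None keeps the orientation; speed is the mean speed in m/s.
- move_j(angles): joint-space move.
- move_gripper(opening, effort=None): finger opening in m; effort is the grip in N (None keeps the last); returns when the fingers have stopped.
- pause(seconds).
- inverse_kinematics(position, orientation): joint angles nearest the present ones, or None.
- read_camera(name): name is "scene" or "top" or "wrist"; returns the picture (400x640x3 uint8, red, green, blue); there is no depth.
- camera_params(name): a dict with "K" (3x3 intrinsics, pixels), "dist_coeffs" ([k1, k2, p1, p2, k3] as OpenCV has them; the pictures are not rectified), "camera_from_world" (4x4, takes a point from world to camera coordinates). Camera axes: x right, y down, z forward; pixel columns grow to the right and rows downward; lengths in m; the calibration is good to about 2 mm. A picture is of the moment at which its call begins: read the wrist's pose just before it. camera_params takes no time and is no camera call; for the wrist camera it gives the pose at the moment of the call.
A pose or a line that the arm cannot do raises MotionError and nothing moves.
- sign_off(): hands the job in; it is judged then, once.
Trained networks look in the newest picture that a camera, given by its name, has taken for a name from the list of things; names that differ only in an ending like _2 or _b are one class to them, and where a whole thing is asked for, a point or a joint stands for the part that bears it (a point fixed in the world has none). Each returns a list of dicts, best first, with "confidence" (0 to 1); they miss things now and then, are a little off and sometimes report something else, mostly with a low value. They report only what shows in the picture. A call takes as long as a camera call. They do not tell look-alikes from the thing itself.
- look_for(camera, name): "at" ([column, row] in pixels, amid what is visible of it).
- tip_of(camera, name): "at" ([column, row] in pixels: a listed point, or the origin of a listed thing).
Readings, each from a call of its own:
- read_time_s(): time.
- read_qpos(): joint angles.
- read_joint_vel(): joint speeds.
- read_effort(): joint torques, N m.
- read_eef_pos(): TCP position.
- read_tcp_rot(): TCP orientation.
- read_ft_force(): force on the tool from outside, world axes, zero at the start.
- read_ft_torque(): the same for the moment, N m.
- read_finger_gap(): finger opening in m.
- read_grasp_force(): force on a finger pad.
Only numpy, scipy, OpenCV 4.12 (cv2) and the standard library are available. Lean on these libraries where they do the work, as an engineer would, in place of code of your own. Each camera call takes 0.05 s, during which the arm holds its last target. There are 200 camera calls.

### The job

The white round-bottomed moisture canister has tipped over in its recharging cradle. Tip it back so that it stands upright in the cup, then slide the orange fork fully home so that its two arms embrace the canister's neck. Leave the lens, the adapter ring and the bowl nearby where they are.

Things in the scene. Friction and masses are not known exactly. Their poses are not given: they have to be found in the camera images.
- canister: Loose white canister, 0.18 to 0.33 kg, 141 mm long: a 72 mm ball (round bottom, blue band) in the cup, a 28 mm diameter neck, a blue cap. Origin at the ball's centre; z along the neck to the cap. The neck is bare from 36 to 85 mm along z. It starts leaning about 46 degrees, away from the fork (within 45 degrees of the dock's +x). The ball turns in the cup with friction and stays as it is left.
- cap_top (a point): Centre of the top face of the canister's blue cap, on its axis 105 mm from the ball's centre. The cap is 40 mm in diameter and 20 mm thick. To tip the canister by pushing the cap, follow the arc about the ball's centre (inward and upward); a straight sideways push may jam.
- dock: Fixed black cradle base 185 x 110 x 20 mm carrying a grey cup. Origin on the shelf surface under the cup's axis; x is the direction in which the fork slides home, z up. The base reaches from -128 to +57 mm along x. The cup is a ring of 86 mm outside diameter, its rim 58 mm above the shelf.
- dock_seat (a point): Where the ball's centre lies when it is seated in the cup: on the cup's axis, 66 mm above the shelf.
- fork (a joint): Travel of the orange fork along the dock's +x, in m: 0 fully back, 0.05 fully home (end stop); starts at 0 to 0.01. It slides with about 1.5 N of friction and stays where it is left.
- fork_arms (a point): Point midway between the tips of the fork's two level arms, 121 mm above the shelf. The arms are 8 mm wide and 12 mm high with a 50 mm gap, and reach 80 mm ahead of the plate's rear face: fully back they end 32 mm short of the cup's axis, home they pass 18 mm beyond it, either side of the upright neck.
- fork_plate (a point): Middle of the rear (push) face of the fork's orange upright plate, 140 mm above the shelf. The plate is 66 mm wide, 12 mm thick and spans 110 to 160 mm above the shelf; push it along the dock's +x. The face is 112 mm behind the cup's axis when fully back, 62 mm when home.
- lens: Bystander: loose black camera lens standing on the shelf, 72 mm diameter, 100 mm tall; origin at the centre of its underside.
- adapter: Bystander: loose aluminium adapter ring, 68 mm diameter, 22 mm high; origin at the centre of its underside.
- bowl: Bystander: loose blue ceramic bowl, 110 mm diameter, 45 mm high; origin at the centre of its underside.
There are look-alikes about, which are no part of the job. What is shaped like the canister but purple or yellow is not meant.

How it is judged:
By the outcome, as a careful person would: the job done as asked, in the order asked, and still so for the second after the job is handed in, with the robot touching nothing.
It also fails if it takes over 59 s, if anything falls off the work surface, if the arm or the gripper's body presses on something with over 40 N, if the wrist force passes 120 N, or if a joint passes its speed limit or range.

## Working session

There is one attempt and no reset: what is moved stays moved. The work goes in short steps, each a Python script; the robot and the scene stay as the last script left them, time stands still between calls to the robot, and variables do not carry over. Pictures are saved under pics/ and viewed, at most 10 in all, crops included, and the job is handed in when it is done.

```bash
mkdir -p pics; ls; cat > h.py <<'E'
import numpy as np, cv2
from bench import *
def save(cam,fn):
    im=read_camera(cam); cv2.imwrite('pics/'+fn,cv2.cvtColor(im,cv2.COLOR_RGB2BGR)); return im
def ray(cam,px,P=None):
    P=P or camera_params(cam); T=np.array(P['camera_from_world']); K=np.array(P['K'])
    u=cv2.undistortPoints(np.array([[px]],float),K,np.array(P['dist_coeffs']))[0,0]
    d=T[:3,:3].T@np.array([u[0],u[1],1]); c=-T[:3,:3].T@T[:3,3]; return c,d/np.linalg.norm(d)
def at_z(cam,px,z,P=None):
    c,d=ray(cam,px,P); return c+d*(z-c[2])/d[2]
def tri(rs):
    A=sum(np.eye(3)-np.outer(d,d) for c,d in rs); b=sum((np.eye(3)-np.outer(d,d))@c for c,d in rs)
    x=np.linalg.solve(A,b); return x,[float(np.linalg.norm(np.cross(x-c,d))) for c,d in rs]
def proj(cam,p):
    P=camera_params(cam);T=np.array(P['camera_from_world'])
    return cv2.projectPoints(np.array([p],float),cv2.Rodrigues(T[:3,:3])[0],T[:3,3],np.array(P['K']),np.array(P['dist_coeffs']))[0].reshape(-1,2)
E
python3 - <<'E'
from h import *
a=save('scene','s0.png');b=save('top','t0.png')
for c in('scene','top'):
    print(c,-np.array(camera_params(c)['camera_from_world'])[:3,:3].T@np.array(camera_params(c)['camera_from_world'])[:3,3])
    for n in('canister','cap_top','dock','dock_seat','fork_arms','fork_plate','lens','adapter','bowl'):
        print(c,n,[(np.round(r['at']).tolist(),round(r['confidence'],2)) for r in tip_of(c,n)][:4])
print(read_time_s())
E
```

```text
pics
scene [ 1.28852239 -0.16025895  1.17107435]
scene canister [([302.0, 197.0], 0.93), ([366.0, 189.0], 0.79), ([326.0, 264.0], 0.68)]
scene cap_top [([380.0, 170.0], 0.96), ([298.0, 247.0], 0.95), ([326.0, 198.0], 0.86), ([302.0, 194.0], 0.47)]
scene dock [([305.0, 205.0], 0.96)]
scene dock_seat [([303.0, 194.0], 0.75), ([303.0, 194.0], 0.46)]
scene fork_arms [([297.0, 180.0], 0.78)]
scene fork_plate [([266.0, 175.0], 0.87)]
scene lens [([464.0, 180.0], 0.96), ([324.0, 197.0], 0.61)]
scene adapter [([196.0, 195.0], 0.53)]
scene bowl [([189.0, 244.0], 0.85)]
top [ 0.3934526  -0.02114837  1.51635591]
top canister [([342.0, 218.0], 0.98), ([283.0, 224.0], 0.81), ([334.0, 152.0], 0.59), ([342.0, 222.0], 0.47)]
top cap_top [([264.0, 245.0], 0.76), ([328.0, 194.0], 0.75), ([353.0, 178.0], 0.74), ([189.0, 224.0], 0.22)]
top dock [([343.0, 220.0], 0.7)]
top dock_seat [([340.0, 220.0], 0.23)]
top fork_arms [([350.0, 219.0], 0.6), ([340.0, 217.0], 0.43)]
top fork_plate [([376.0, 228.0], 0.68)]
top lens [([188.0, 227.0], 0.95)]
top adapter [([434.0, 252.0], 0.75)]
top bowl [([448.0, 203.0], 0.59)]
1.0
```

```bash
python3 - <<'E'
import cv2,numpy as np
s=cv2.imread('pics/s0.png')[130:300,160:500];t=cv2.imread('pics/t0.png')[110:290,160:480]
s=cv2.resize(s,(600,300),interpolation=cv2.INTER_CUBIC);t=cv2.resize(t,(600,300*600*180//(320*300)//1 if 0 else 300),interpolation=cv2.INTER_CUBIC)
cv2.imwrite('pics/c0.png',np.vstack([s,t]))
E
```

```text
(no output)
```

View pics/c0.png

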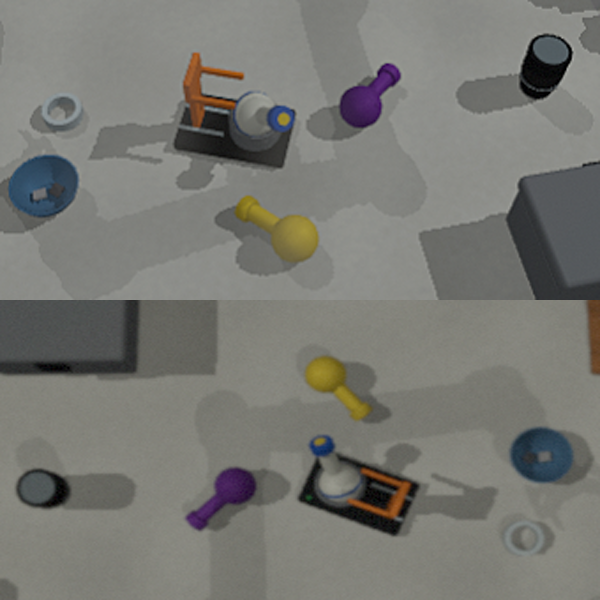

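View pics/s0.png

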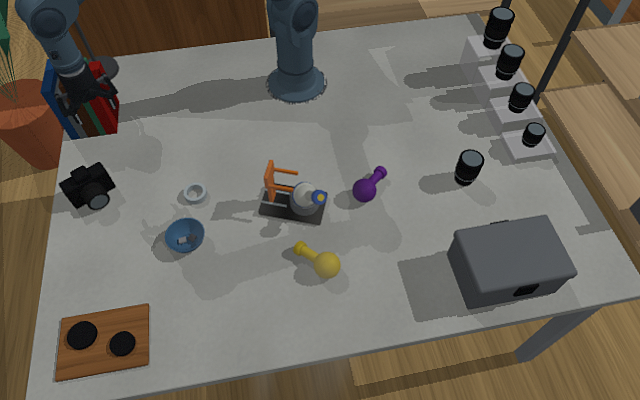

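```bash
python3 - <<'E'
from h import *
R=lambda s,t:print(np.round(tri([ray('scene',s),ray('top',t)])[0],3),np.round(tri([ray('scene',s),ray('top',t)])[1],4))
for n,s,t in [('can',(302,197),(342,218)),('seat',(303,194),(340,220)),('cap',(326,198),(328,194)),('arms',(297,180),(350,219)),('plate',(266,175),(376,228)),('dock',(305,205),(343,220)),('lens',(464,180),(188,227)),('bowl',(189,244),(448,203)),('adapter',(196,195),(434,252)),
 ('cap2',(380,170),(264,245)),('cap3',(298,247),(353,178)),('can2',(366,189),(283,224)),('can3',(326,264),(334,152))]: print(n,end=' ');R(s,t)
E
```

```text
can [ 0.533 -0.067  0.058] [0.0004 0.0004]
seat [ 0.527 -0.061  0.062] [0.0016 0.0016]
cap [ 0.599 -0.017  0.135] [0.0057 0.0057]
arms [ 0.524 -0.082  0.132] [0.0053 0.0053]
plate [ 0.496 -0.161  0.137] [0.0029 0.0029]
dock [ 0.532 -0.065  0.014] [0.0057 0.0057]
lens [ 0.514  0.444 -0.016] [0.0028 0.0028]
bowl [ 0.587 -0.41  -0.005] [0.0075 0.0075]
adapter [ 0.427 -0.37  -0.001] [0.0046 0.0046]
cap2 [0.452 0.186 0.019] [0.0026 0.0026]
cap3 [ 0.668 -0.103  0.018] [0.0011 0.0011]
can2 [0.519 0.124 0.027] [0.0026 0.0026]
can3 [ 0.748 -0.041  0.048] [0.0015 0.0015]
```

Look-alike candidates in the scene image are the white canister in the black dock (302,197), the purple one (366,189) and the yellow one (326,264). I choose the white one: blue band and cap, sitting in the cup, leaning away from the fork. Its triangulated heights (0.058 for the ball, 0.135 for the cap) fit. Next is a close look with the wrist camera.

```bash
python3 - <<'E'
from h import *
from scipy.spatial.transform import Rotation as Ro
q=read_tcp_rot();print(q)
move_ptp([0.47,-0.10,0.42],q)
P=camera_params('wrist');T=np.array(P['camera_from_world']);print(-T[:3,:3].T@T[:3,3],T[2,:3])
print(proj('wrist',[.53,-.064,.066]),proj('wrist',[.6,-.017,.139]))
im=save('wrist','w0.png')
for n in('canister','cap_top','dock','dock_seat','fork_arms','fork_plate'):
    print(n,[(np.round(r['at']).tolist(),round(r['confidence'],2)) for r in tip_of('wrist',n)][:3])
print(read_time_s())
E
```

```text
[ 9.73798616e-01  2.27412083e-01  1.66240122e-05 -1.19394667e-05]
[ 0.54156019 -0.06809257  0.54231774] [-0.27962759 -0.13609631 -0.9504137 ]
[[313.4224224   87.86782948]] [[300.77816958   6.06910074]]
canister [([192.0, 30.0], 0.9), ([313.0, 87.0], 0.56)]
cap_top [([386.0, 7.0], 0.8), ([133.0, 60.0], 0.76), ([308.0, 15.0], 0.71)]
dock []
dock_seat []
fork_arms [([451.0, 230.0], 0.58)]
fork_plate [([374.0, 163.0], 0.67)]
3.3083
```

View pics/w0.png

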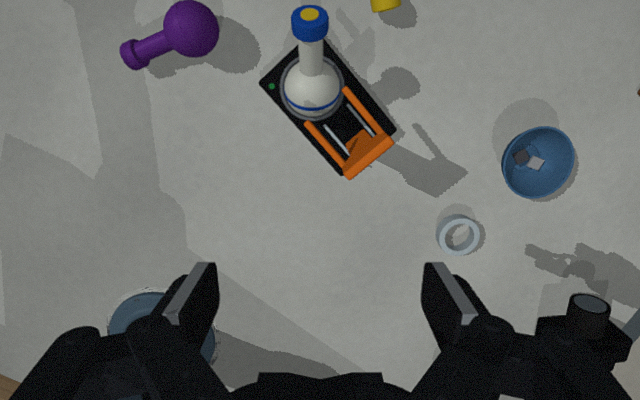

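The wrist view shows the white canister with its ball at about (313,87) and cap top at (310,15). The fork plate is at about (370,160), with the purple look-alike at (190,30) and the yellow one at (385,3). I'll move so the canister is centred and measure again.

```bash
python3 - <<'E'
from h import *
q=[0.9738,0.2274,0,0]
R=[]
def look(fn):
    save('wrist',fn); out={}
    for n in('canister','cap_top','dock','fork_arms','fork_plate'):
        r=tip_of('wrist',n); out[n]=[(np.round(x['at']).tolist(),round(x['confidence'],2)) for x in r][:3]
        print(n,out[n], [np.round(at_z('wrist',x['at'],dict(canister=.066,cap_top=.139,dock=0,fork_arms=.121,fork_plate=.14)[n]),3).tolist() for x in r[:3]])
move_ptp([0.58,-0.06,0.38],q); look('w1.png')
print(read_time_s())
E
```

```text
canister [([303.0, 188.0], 0.97), ([179.0, 120.0], 0.92), ([365.0, 15.0], 0.77)] [[0.525, -0.066, 0.066], [0.536, 0.108, 0.066], [0.739, -0.041, 0.066]]
cap_top [([300.0, 132.0], 0.86), ([381.0, 99.0], 0.85), ([123.0, 143.0], 0.72)] [[0.598, -0.031, 0.139], [0.663, -0.09, 0.139], [0.506, 0.132, 0.139]]
dock [] []
fork_arms [] []
fork_plate [([359.0, 269.0], 0.68)] [[0.486, -0.159, 0.14]]
4.1667
```

View pics/w1.png

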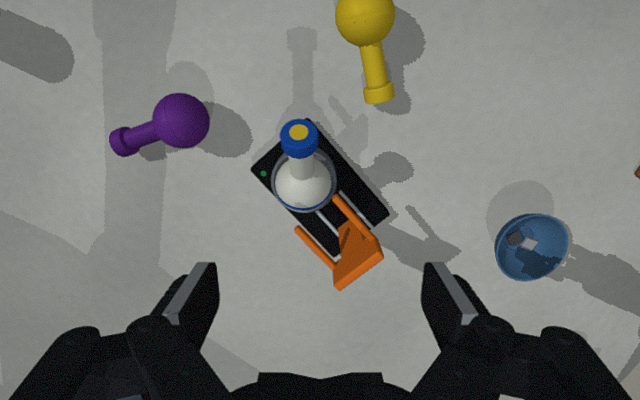

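Now the white canister is central: ball at about (303,185), cap top at (299,132). Dock base corners are at (251,168), (308,119) and (388,215), and the fork plate is around (358,262). I'll fit the dock pose from these points.

```bash
python3 - <<'E'
from h import *
from scipy.spatial.transform import Rotation as Ro
for n,p,z in [('FL',(251,168),.02),('FR',(308,119),.02),('RR',(389,214),.02),('rim',(303,181),.058),('ball',(303,187),.066),('armL',(297,229),.127),('armR',(336,196),.127),('plTopL',(337,290),.16),('plTopR',(384,257),.16)]:
    print(n,np.round(at_z('wrist',p,z),3))
# overlay-based fit of dock pose (x,y,yaw) 
obs=[((251,168),(.057,.055,.02)),((308,119),(.057,-.055,.02)),((389,214),(-.128,-.055,.02)),((303,181),(0,0,.058)),((303,187),(0,0,.066))]
from scipy.optimize import least_squares
P=lambda a,l:np.array([a[0]+np.cos(a[2])*l[0]-np.sin(a[2])*l[1],a[1]+np.sin(a[2])*l[0]+np.cos(a[2])*l[1],l[2]])
f=lambda a:np.ravel([proj('wrist',P(a,l))[0]-o for o,l in obs])
s=least_squares(f,[.53,-.065,1.2]);print('dock',s.x,np.round(s.fun,1))
a=s.x
C=P(a,(0,0,.066))
for cams in (['wrist'],['scene'],['top']): print(cams,proj(cams[0],C))
px={'wrist':(299.5,132),'scene':(325,198),'top':(328,194)}
def cap(v): t,ph=v; return C+.105*np.array([np.sin(t)*np.cos(ph),np.sin(t)*np.sin(ph),np.cos(t)])
for ks in (['wrist'],['wrist','scene','top']):
    r=least_squares(lambda v:np.ravel([(proj(k,cap(v))[0]-px[k])*(1 if k=='wrist' else 1) for k in ks]),[.8,.6]);print(ks,np.degrees(r.x),np.round(r.fun,1),cap(r.x))
E
```

```text
FL [0.505 0.008 0.02 ]
FR [ 0.601 -0.035  0.02 ]
RR [ 0.53 -0.2   0.02]
rim [ 0.53  -0.063  0.058]
ball [ 0.525 -0.065  0.066]
armL [ 0.494 -0.076  0.127]
armR [ 0.55  -0.098  0.127]
plTopL [ 0.46  -0.143  0.16 ]
plTopR [ 0.52 -0.17  0.16]
dock [ 0.5292272  -0.0641422   1.15976424] [-2.5  1.5 -0.1 -1.2  1.6  2.2  0.6  1.3  0.4 -3. ]
['wrist'] [[303.36329007 183.95558224]]
['scene'] [[302.6482134 194.1413713]]
['top'] [[341.46218574 219.15507775]]
['wrist'] [46.453927   26.04158356] [0. 0.] [ 0.59760673 -0.03072982  0.13833845]
['wrist', 'scene', 'top'] [47.5788152  27.73372612] [-2.2 -1.5 -5.3 -0.2  1.8  0.1] [ 0.59783428 -0.02807115  0.13683042]
```

```bash
cat >> h.py <<'E'
from scipy.spatial.transform import Rotation as Ro
D=np.array([.5292,-.0641,0.]); YAW=1.160; C=D+[0,0,.066]; AZ=np.radians(27)
def tool(th,L,sgn=1,off=0,az=None):
    "TCP at distance L on the canister's axis tilted th; tool tilted th-off"
    az=AZ if az is None else az
    ax=lambda t:np.array([np.sin(t)*np.cos(az),np.sin(t)*np.sin(az),np.cos(t)])
    z=-ax(th-off); y=sgn*np.array([-np.sin(az),np.cos(az),0]); 
    return C+L*ax(th), Ro.from_matrix(np.column_stack([np.cross(y,z),y,z])).as_quat()
E
python3 - <<'E'
from h import *
for sgn in(1,-1):
  for off in(0,15,30):
    print(sgn,off)
    for th,L in((46.5,.2),(46.5,.095),(30,.095),(15,.095),(0,.095),(0,.2)):
        p,q=tool(np.radians(th),L,sgn,np.radians(min(off,th))); j=inverse_kinematics(p,q); print(th,L,None if j is None else np.round(j,2).tolist())
E
```

```text
1 0
46.5 0.2 [-0.19, 0.91, 0.04, 1.04, 0.21, 1.97, 1.9]
46.5 0.095 [0.33, 1.02, -0.82, 1.28, 0.69, 1.96, 1.5]
30 0.095 [0.66, 1.05, -1.25, 1.5, 0.89, 1.85, 1.35]
15 0.095 [0.83, 0.83, -1.25, 1.71, 0.8, 1.5, 1.43]
0 0.095 [1.04, 0.6, -1.24, 1.92, 0.64, 1.1, 1.58]
0 0.2 [1.08, 0.39, -1.23, 1.82, 0.39, 1.21, 1.77]
1 15
46.5 0.2 [0.39, 0.99, -1.04, 1.18, 0.78, 1.93, 1.48]
46.5 0.095 [0.61, 1.11, -1.26, 1.44, 0.94, 1.89, 1.34]
30 0.095 [0.79, 0.89, -1.25, 1.67, 0.84, 1.52, 1.4]
15 0.095 [0.99, 0.66, -1.24, 1.87, 0.7, 1.13, 1.53]
0 0.095 [1.04, 0.6, -1.24, 1.92, 0.64, 1.1, 1.58]
0 0.2 [1.08, 0.39, -1.23, 1.82, 0.39, 1.21, 1.77]
1 30
46.5 0.2 [0.59, 0.97, -1.25, 1.37, 0.86, 1.72, 1.41]
46.5 0.095 [0.74, 0.97, -1.25, 1.61, 0.89, 1.57, 1.37]
30 0.095 [0.94, 0.73, -1.24, 1.83, 0.76, 1.16, 1.48]
15 0.095 [0.99, 0.66, -1.24, 1.87, 0.7, 1.13, 1.53]
0 0.095 [1.04, 0.6, -1.24, 1.92, 0.64, 1.1, 1.58]
0 0.2 [1.08, 0.39, -1.23, 1.82, 0.39, 1.21, 1.77]
-1 0
46.5 0.2 [-0.19, 0.91, 0.04, 1.04, 0.21, 1.97, -1.25]
46.5 0.095 [0.11, 0.89, -0.4, 1.3, 0.45, 1.83, -1.46]
30 0.095 [0.17, 0.66, -0.37, 1.53, 0.36, 1.52, -1.41]
15 0.095 [0.25, 0.46, -0.36, 1.74, 0.27, 1.23, -1.32]
0 0.095 [0.36, 0.29, -0.36, 1.94, 0.13, 0.93, -1.16]
0 0.2 [0.38, 0.17, -0.37, 1.85, 0.07, 1.14, -1.11]
-1 15
46.5 0.2 [0.1, 0.79, -0.42, 1.2, 0.4, 1.76, -1.43]
46.5 0.095 [0.15, 0.73, -0.38, 1.46, 0.38, 1.55, -1.43]
30 0.095 [0.23, 0.51, -0.36, 1.69, 0.28, 1.23, -1.34]
15 0.095 [0.33, 0.33, -0.36, 1.9, 0.14, 0.94, -1.2]
0 0.095 [0.36, 0.29, -0.36, 1.94, 0.13, 0.93, -1.16]
0 0.2 [0.38, 0.17, -0.37, 1.85, 0.07, 1.14, -1.11]
-1 30
46.5 0.2 [0.16, 0.63, -0.4, 1.39, 0.31, 1.45, -1.39]
46.5 0.095 [0.2, 0.58, -0.36, 1.63, 0.3, 1.25, -1.37]
30 0.095 [0.31, 0.38, -0.36, 1.86, 0.16, 0.93, -1.23]
15 0.095 [0.33, 0.33, -0.36, 1.9, 0.14, 0.94, -1.2]
0 0.095 [0.36, 0.29, -0.36, 1.94, 0.13, 0.93, -1.16]
0 0.2 [0.38, 0.17, -0.37, 1.85, 0.07, 1.14, -1.11]
```

```bash
python3 - <<'E'
from h import *
d=np.radians; th=d(46.5)
p,q=tool(th,.175,-1,d(10)); move_ptp(p,q); print(read_eef_pos(),read_time_s())
P=camera_params('wrist'); print(proj('wrist',tool(th,.105)[0]),proj('wrist',C))
save('wrist','w2.png'); print([(np.round(r['at']).tolist(),round(r['confidence'],2)) for r in tip_of('wrist','cap_top')])
E
```

```text
[ 0.64292981 -0.00743343  0.18794034] 5.0167
[[315.36267032 240.97610959]] [[316.84298083 209.95714265]]
[([31.0, 137.0], 0.91), ([384.0, 318.0], 0.73), ([452.0, 83.0], 0.56)]
```

View pics/w2.png

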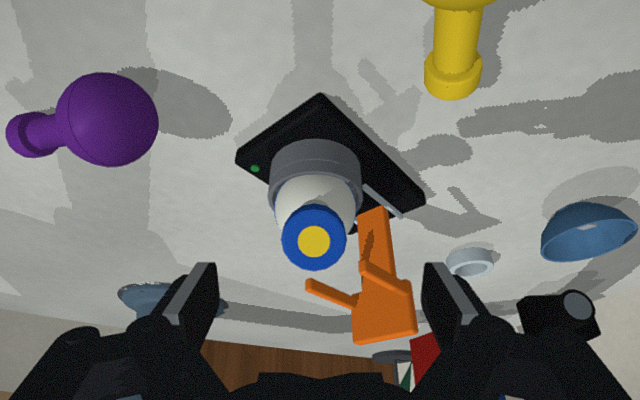

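The cap's face is centred at (314,240), within about 1.5 px of the prediction of (315,241). It lies between the fingers, so I'll go in, grip and tip.

```bash
python3 - <<'E'
from h import *
d=np.radians; th=46.5
p,q=tool(d(th),.096,-1,d(10)); movel(p,q,speed=.08); print('F',np.round(read_ft_force(),1))
move_gripper(.03,effort=20); print('gap',read_finger_gap(),read_grasp_force(),np.round(read_ft_force(),1))
if not .035<read_finger_gap()<.045: raise SystemExit
for t in np.linspace(th,0,8)[1:]:
    p,q=tool(d(t),.096,-1,d(10)); movel(p,q,speed=.04); F=read_ft_force(); print(round(t,1),np.round(F,1),round(read_finger_gap(),4))
    if np.linalg.norm(F)>35: print('STOP');break
pause(.3);print(np.round(read_ft_force(),1),read_time_s())
save('scene','s1.png');save('top','t1.png')
for c in('scene','top'): print(c,[(np.round(r['at']).tolist(),round(r['confidence'],2)) for r in tip_of(c,'cap_top')],proj(c,C+[0,0,.105]))
E
```

```text
F [ 0.2  0.3 -0.4]
gap 0.03950496708476482 20.705601274967194 [ 0.7  0.4 -0.1]
39.9 [0.4 1.2 1.4] 0.0394
33.2 [-0.4  2.   0.2] 0.0392
26.6 [0.1 2.3 0.3] 0.0392
19.9 [0.8 3.1 1. ] 0.0393
13.3 [1.  3.4 2.1] 0.0392
6.6 [0.9 3.2 2.1] 0.0391
0.0 [0.5 3.5 1.4] 0.0391
[-0.1  3.3  1.2] 10.0083
scene [([304.0, 171.0], 0.95), ([381.0, 168.0], 0.76), ([297.0, 244.0], 0.74)] [[301.48832758 171.64986879]]
top [([353.0, 177.0], 0.8), ([262.0, 241.0], 0.66), ([340.0, 215.0], 0.49)] [[342.49318091 215.77060858]]
```

```bash
python3 - <<'E'
from h import *
d=np.radians
move_gripper(.07); p,q=tool(0,.096,-1,d(10)); R=Ro.from_quat(q).as_matrix()
movel(p-R[:,2]*.12,q,speed=.12)
movel(p-R[:,2]*.12-np.array([.12,.02,-.1]),tool(0,.1,-1,0)[1],speed=.2); pause(.2)
print(read_eef_pos(),read_time_s())
a=save('wrist','w3.png');s=save('scene','s2.png')
for z in(0,.066,.105): print(z,proj('wrist',C+[0,0,z]),proj('scene',C+[0,0,z]),proj('top',C+[0,0,z]))
for c in('scene','wrist'): print(c,[(np.round(r['at']).tolist(),round(r['confidence'],2)) for r in tip_of(c,'cap_top')])
cv2.imwrite('pics/c1.png',np.vstack([cv2.cvtColor(a,cv2.COLOR_RGB2BGR)[:330],cv2.resize(cv2.cvtColor(s,cv2.COLOR_RGB2BGR)[140:230,210:417],(640,270),interpolation=cv2.INTER_CUBIC)]))
E
```

```text
[ 0.39060334 -0.09336008  0.37922565] 12.9
0 [[351.562817    28.59913592]] [[302.66125505 194.13133973]] [[341.4487086  219.16385697]]
0.066 [[357.30407128  18.93123317]] [[301.9422797  180.35487661]] [[342.08697958 217.09033554]]
0.105 [[361.8153155   11.34691552]] [[301.48832758 171.64986879]] [[342.49318091 215.77060858]]
scene [([296.0, 246.0], 0.72), ([307.0, 171.0], 0.7), ([464.0, 181.0], 0.64), ([381.0, 166.0], 0.62), ([300.0, 198.0], 0.26)]
wrist [([363.0, 8.0], 0.81)]
```

View pics/c1.png

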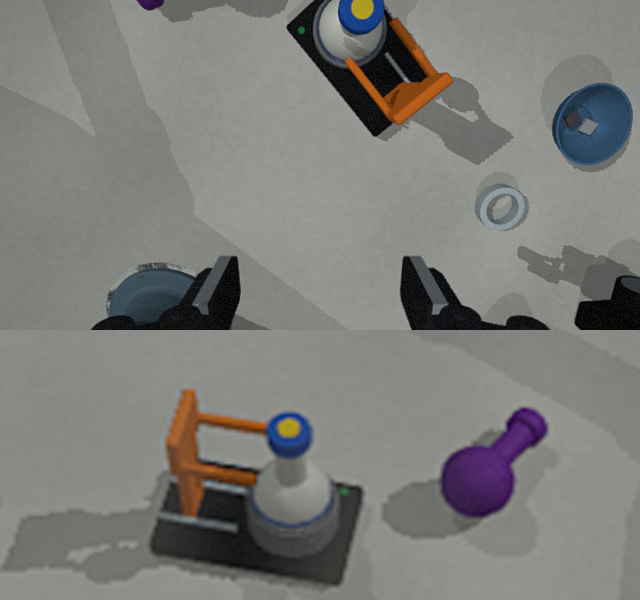

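The canister stands upright: cap at wrist (363,9) against a predicted (362,11), and the neck is vertical in the scene crop. The fork is still back. Next I push the plate with closed fingers along dock +x.

```bash
cat >> h.py <<'E'
DX=np.array([np.cos(YAW),np.sin(YAW),0])
QP=Ro.from_matrix(np.column_stack([DX,np.cross([0,0,-1],DX),[0,0,-1]])).as_quat()
def dk(x,z): return D+x*DX+[0,0,z]
E
python3 - <<'E'
from h import *
for x,z in((-.16,.3),(-.15,.147),(-.07,.147)): print(inverse_kinematics(dk(x,z),QP))
move_gripper(0); move_ptp(dk(-.16,.3),QP); movel(dk(-.155,.147),speed=.15); F0=np.array(read_ft_force())
print(np.round(F0,1)); x=-.135; movel(dk(x,.147),speed=.08)
while x<-.068:
    x+=.004 if x<-.082 else .002
    movel(dk(x,.147),speed=.03); f=(np.array(read_ft_force())-F0)@DX; e=(np.array(read_eef_pos())-D)@DX; print(round(x,3),round(e,4),round(f,1))
    if f<-12: break
print(read_time_s())
E
```

```text
[ 0.78253139  0.1035417  -0.46350045  1.84968601  0.04960564  1.19963944
 -0.10762579]
[ 0.75449725  0.28709326 -0.48177132  1.99950588  0.16921346  0.89321684
 -0.22781613]
[ 0.6829914   0.3159827  -0.58040317  1.98061745  0.21827581  0.90579167
 -0.42119164]
[0.3 1.3 0.2]
-0.131 -0.1311 -1.4
-0.127 -0.1267 -1.5
-0.123 -0.1226 -0.6
-0.119 -0.1186 -0.7
-0.115 -0.1146 -1.6
-0.111 -0.1107 -1.4
-0.107 -0.1069 -2.1
-0.103 -0.1026 -1.4
-0.099 -0.0984 -2.4
-0.095 -0.0944 -1.5
-0.091 -0.0904 -1.3
-0.087 -0.0864 -2.3
-0.083 -0.0824 -1.9
-0.079 -0.0785 -2.1
-0.077 -0.0767 -0.9
-0.075 -0.0749 -2.3
-0.073 -0.0727 -2.8
-0.071 -0.0707 -3.0
-0.069 -0.0696 -4.6
-0.067 -0.0696 -7.1
21.525
```

```bash
python3 - <<'E'
from h import *
for x in(-.065,-.063,-.061):
    movel(dk(x,.147),speed=.03); f=np.array(read_ft_force())@DX; print(x,round((np.array(read_eef_pos())-D)@DX,4),round(f,1))
    if f<-18: break
movel(dk(-.11,.147),speed=.1); movel(dk(-.13,.30),speed=.2); movel(dk(-.17,.36),speed=.2); pause(.2)
a=save('wrist','w4.png');s=save('scene','s3.png');print(read_time_s(),proj('wrist',C+[0,0,.105]))
bg=lambda i:cv2.cvtColor(i,cv2.COLOR_RGB2BGR)
cv2.imwrite('pics/c2.png',np.vstack([bg(a)[:330],cv2.resize(bg(s)[140:230,210:417],(640,270),interpolation=cv2.INTER_CUBIC)]))
E
```

```text
-0.065 -0.0695 -8.6
-0.063 -0.0694 -12.2
-0.061 -0.0694 -15.2
24.65 [[320.66495078 -39.05146232]]
```

View pics/c2.png

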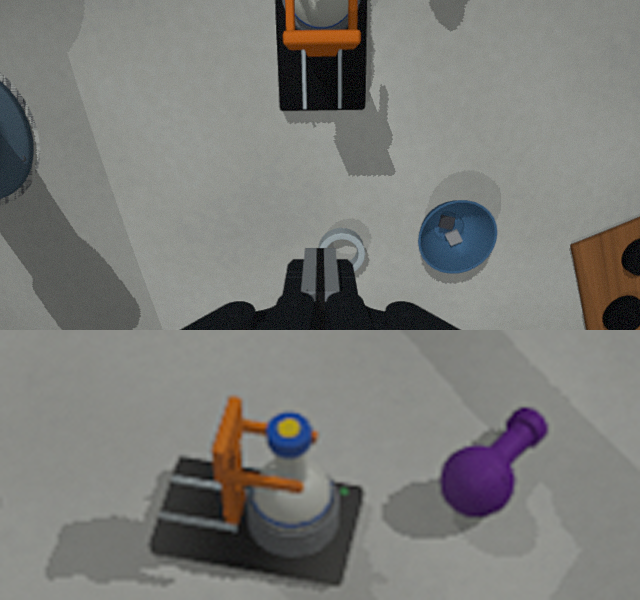

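The fork is against its hard stop with its arms either side of the neck. The cap is still at the same pixel, (290,428) in the crop, and the bystanders are untouched.

```bash
python3 -c "
from bench import *
print(sign_off())"
```

```text
the job is handed in; nothing more can be done
None
```

The canister stands upright in its cup, the fork is home against its end stop with its arms around the neck, no bystander was touched, and the job was handed in at about 25 s.

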